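# Clear and sort the service parts off a wafer chuck

## Task

Clear the black wafer chuck: lay the two metal pillars in the bin that already holds a pillar, put the paper roll in the bin that already holds a paper roll, and stand the tipped square bottle upright, cap up, on the rubber pad at the open end of the bottle rack, in line with the two bottles there. Set things down rather than dropping them: the pad's height is not known, so lower the bottle gently until it touches and do not press it down hard. Leave the wrench lying on the chuck and do not knock or shift the two bottles in the rack.

Things in the scene. Friction and masses are not known exactly. Their poses are not given: they have to be found in the camera images.
- chuck: Fixed black disc, 300 mm diameter, 22 mm thick, lying on the bench; the parts to be sorted lie on it. Origin: centre of its underside, at bench height; z up.
- bottle: The tipped bottle: white square plastic bottle lying on one flat side on the chuck. Body 44 x 44 x 78 mm, then a round grey cap of 26 mm diameter up to 104 mm; 0.1 to 0.25 kg. Origin: centre of its foot. Its z axis runs from foot to cap (level at the start); x and y are square to the flat sides.
- pillar_1: Aluminium stand-off pillar lying on the chuck: round shank 18 mm diameter with a 28 x 28 x 6 mm square flange at each end, 120 mm long overall. Origin: centre of its underside (14 mm below the shank's axis); x along the pillar, z up.
- pillar_2: A second pillar, the same as pillar_1, also on the chuck.
- roll: White printer-paper roll standing on end on the chuck: cylinder 46 mm diameter, 60 mm high, rigid. Origin: centre of its underside, z along its axis.
- wrench: Steel open-ended wrench, 120 mm long, lying on the chuck among the parts: a bystander to leave alone. Origin: on its underside at mid-length; x along it.
- pillar_bin_floor (a point): Centre of the inner floor (5 mm above the bench) of the bin for pillars: fixed grey open bin, outside 165 (x) x 160 (y) x 45 mm high, walls 5 mm thick. It already holds one loose pillar, lying along x at about y = -58 mm. x, y along the bin's sides, z up. It and the roll bin look alike and may change places.
- roll_bin_floor (a point): Centre of the inner floor of the bin for rolls: the same kind of bin, already holding one loose paper roll standing at about x = -45 mm, y = 0.
- rack: Fixed aluminium bottle rack, a straight lane along its x axis: two rails 18 mm high with 64 mm between them, from x = -103 to 97 mm, a 50 mm high end stop at x = 100 mm; open at the -x end, which faces the chuck. Two bottles stand in it. Origin: near its middle at bench height; z up.
- rack_place (a point): The free place, at the open (-x) end of the rack: the point at bench height under the centre of a 56 x 56 mm soft black rubber pad between the rails (it gives up to 5 mm under 12 N). The pad's top lies somewhere 12 to 47 mm above this point; its height is not measured and differs each time. Axes as the rack's.
- neighbour_1: White square bottle like the tipped one, standing in the rack next to the free place, its centre about 80 mm along the rack from the pad's. Origin: centre of its foot, z up to the cap.
- neighbour_2: A second such bottle standing farther in the rack, about 52 mm behind neighbour_1.

How it is judged:
At the end, for the whole second after the job is handed in: Both pillars in the pillar bin and the roll in the roll bin (origins within the walls, under 55 mm above its floor), at rest; the bottle at rest on the pad, cap up within 0.1 rad, its foot within 15 mm of the pad's centre; the two rack bottles upright within 0.15 rad (x of pillar_1 in the frame of pillar_bin_floor between -0.078 and 0.078 m and y of pillar_1 in the frame of pillar_bin_floor between -0.075 and 0.075 m and z of pillar_1 in the frame of pillar_bin_floor between -0.01 and 0.055 m and linear speed of each of pillar_1, pillar_2, roll below 0.03 m/s and x of pillar_2 in the frame of pillar_bin_floor between -0.078 and 0.078 m and y of pillar_2 in the frame of pillar_bin_floor between -0.075 and 0.075 m and z of pillar_2 in the frame of pillar_bin_floor between -0.01 and 0.055 m and x of roll in the frame of roll_bin_floor between -0.078 and 0.078 m and y of roll in the frame of roll_bin_floor between -0.075 and 0.075 m and z of roll in the frame of roll_bin_floor between -0.01 and 0.055 m and horizontal distance between bottle and rack_place below 0.015 m and angle between bottle's own z axis and vertical below 0.1 rad and z of bottle in the frame of rack_place below 0.055 m and contact force between bottle and rack above 0.4 N and linear speed of bottle below 0.02 m/s and angular speed of bottle below 0.2 rad/s and angle between each of neighbour_1, neighbour_2's own z axis and vertical below 0.15 rad); the robot touches nothing.
It fails at once if a pillar or the roll is dropped or thrown (faster than 0.8 m/s with no finger touching it, a fall of about 30 mm) ((linear speed of pillar_1 above 0.8 m/s and contact force between pillar_1 and the fingers below 0.05 N) or (linear speed of pillar_2 above 0.8 m/s and contact force between pillar_2 and the fingers below 0.05 N) or (linear speed of roll above 0.8 m/s and contact force between roll and the fingers below 0.05 N)).
It fails at once if the bottle is dropped (faster than 0.35 m/s with no finger touching it, a fall of about 6 mm) (linear speed of bottle above 0.35 m/s and contact force between bottle and the fingers below 0.05 N).
It fails at once if the bottle is slammed or pressed on the rack with more than 30 N (contact force between bottle and rack above 30 N).
It fails at once if a bottle standing in the rack is shifted by more than 20 mm or tipped (distance of any of neighbour_1, neighbour_2 from where it was at the start of the episode above 0.02 m or angle between any of neighbour_1, neighbour_2's own z axis and vertical above 0.35 rad).
It fails at once if the wrench is moved by more than 30 mm (distance of wrench from where it was at the start of the episode above 0.03 m).
It also fails if it takes over 72 s, if anything falls off the work surface, if the arm or the gripper's body presses on something with over 40 N, if the wrist force passes 120 N, or if a joint passes its speed limit or range.

## Robot

A 6-joint arm with a two-finger parallel gripper is mounted at the origin on the work surface. World frame = base frame: x ahead of the robot, y to its left, z up, the work surface at z = 0. Lengths are in m, angles in rad, forces in N, time in s.
With the tool pointing down it reaches from about 0.275 to 0.75 m from the base axis. Payload 10.2 kg.
Tool frame: the origin (TCP) lies midway between the tips of the shut fingers; the grasp point (between the pads) lies 19 mm behind it (env.hold_point_z is the distance from the TCP to the grasp point, in m); z points along the fingers, y is the line along which they close (so a half turn about z gives the same grasp; the last joint's range is limited). The gripper opens to 85 mm and grips with 20 to 120 N. Pads are 22 mm wide; open, the fingers measure 114 mm over their backs; the gripper's body (76 mm by 85 mm) begins 54 mm behind the grasp point. The pads swing forward as they close: fully open they stand 13 mm farther back than shut.
Start: joints at [-1.495, 0.313, 1.498, -0, 1.331, -0.223], TCP at [0.155, -0.502, 0.231] pointing down, gripper open.
Joint ranges: [-2.94, 2.94], [-0.97, 2.17], [0.19, 2.56], [-1.23, 4.37], [0.02, 3.11], [-2.88, 2.88]. Speed limits (rad/s): [2.39, 2.39, 3.01, 3.14, 3.14, 3.14].

## Interface

Orientations are given as a unit quaternion [x, y, z, w].
In Python, from bench import env, kinematics, monitor, eyes, job gives the robot as it stands. The module is installed in compiled form; this text tells all that it offers. Calls block until the motion is done:
- env.reach(position, orientation): joint-space move of the TCP to a pose.
- env.movel(position, velocity=0.15, frame=None, guard=None): straight line of the TCP; frame=None keeps the orientation; velocity is the mean speed in m/s. With guard (N) it stops when the force on the tool has changed by that much, and returns True; else False.
- env.set_joints(angles): joint-space move.
- env.release() and env.close_gripper(effort=None): open the fingers fully, or close them until they stop; effort is the grip in N (None keeps the last).
- env.hold(seconds).
- kinematics.ik(position, orientation): joint angles nearest the present ones, or None.
- monitor.sense(): the state.
- eyes.grab_frame(name): name is "side" or "top"; returns a dict with "frame" (384x512x3 uint8, red, green, blue), "mtx" (3x3 intrinsics, pixels), "view" (4x4, takes a point from world to camera coordinates). Camera axes: x right, y down, z forward; pixel columns grow to the right and rows downward; lengths in m; the calibration is good to about 2 mm. A picture is of the moment at which its call begins. There is no depth.
A pose or a line that the arm cannot do raises env.MotionError and nothing moves.
- job.hand_in(): hands the job in; it is judged then, once.
The state is a dict: "clock": time; "joints": joint angles; "qvel": joint speeds; "joint_efforts": joint torques, N m; "position": TCP position; "ee_rot": TCP orientation; "contact_force": force on the tool from outside, world axes, zero at the start; "ft_torque": the same for the moment, N m; "finger_gap": opening from 0.0 (shut) to 1.0 (fully open); "gripper_force": force on a finger pad.
Only numpy, scipy, OpenCV 4.12 (cv2) and the standard library are available. Lean on these libraries where they do the work, as an engineer would, in place of code of your own. Each camera call takes 0.05 s, during which the arm holds its last target. There are 200 camera calls.

## Working session

There is one attempt and no reset: what is moved stays moved. The work goes in short steps, each a Python script; the robot and the scene stay as the last script left them, time stands still between calls to the robot, and variables do not carry over. Pictures are saved under pics/ and viewed, at most 11 in all, crops included, and the job is handed in when it is done.

```bash
mkdir -p pics; python3 - <<'E'
from bench import env,eyes,monitor
import cv2,numpy as np
for n in("top","side"):
    f=eyes.grab_frame(n); cv2.imwrite(f"pics/{n}0.png",cv2.resize(f["frame"][:,:,::-1],(800,600),interpolation=cv2.INTER_CUBIC))
    np.savez(f"{n}0.npz",**f); print(n,f["mtx"].round(1).tolist(),f["view"].round(4).tolist())
print(monitor.sense())
E
```

```text
top [[410.1, 0.0, 257.0], [0.0, 410.1, 190.3], [0.0, 0.0, 1.0]] [[-0.0186, -0.9998, -0.0099, -0.0278], [-0.9955, 0.0195, -0.0932, 0.5495], [0.0934, 0.0081, -0.9956, 1.0544], [0.0, 0.0, 0.0, 1.0]]
side [[400.3, 0.0, 249.9], [0.0, 400.3, 193.9], [0.0, 0.0, 1.0]] [[-0.7402, -0.6722, 0.0134, 0.3687], [-0.4809, 0.5154, -0.7093, 0.3035], [0.4699, -0.5315, -0.7048, 0.8992], [0.0, 0.0, 0.0, 1.0]]
{'clock': 0.1, 'joints': array([-1.49537752e+00,  3.13377322e-01,  1.49835231e+00,  2.21804504e-05,
        1.33102741e+00, -2.23368510e-01]), 'qvel': array([-0.00038586, -0.0016209 , -0.00214517,  0.00201117,  0.00038361,
        0.00059512]), 'joint_efforts': array([ 3.12593736e-03, -4.12904084e+01, -2.60143715e+01, -1.90629703e-04,
        3.02246277e-03,  6.59248570e-06]), 'position': array([ 0.15453136, -0.50149865,  0.23080418]), 'ee_rot': array([ 9.88861732e-01,  1.48835935e-01,  5.37704171e-05, -5.79805663e-04]), 'contact_force': array([-0.78916882,  0.8256066 , -0.40798114]), 'ft_torque': array([-0.0182754 , -0.05859965,  0.00842502]), 'gripper_force': 0.0, 'finger_gap': 1.0001240074395836}
```

View pics/top0.png

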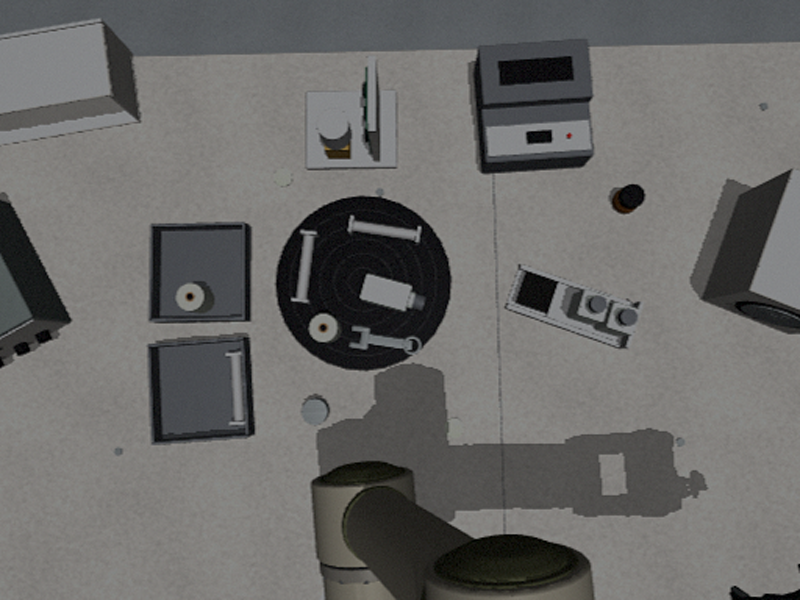

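View pics/side0.png

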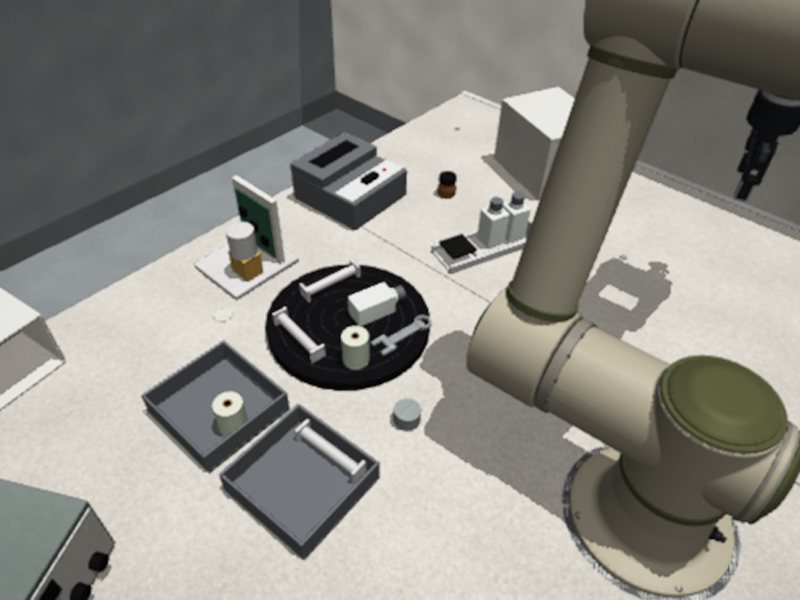

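```bash
python3 - <<'E'
import cv2,numpy as np
C={"top":(172,120,292,240),"side":(165,160,285,250)}
R={"top":(318,160,418,230),"side":(270,115,345,180)}
for n in C:
    im=np.load(f"{n}0.npz")["frame"][:,:,::-1]
    for k,B,s in(("c",C,5),("r",R,6)):
        x0,y0,x1,y1=B[n]
        if k=="r" : s=7
        c=cv2.resize(im[y0:y1,x0:x1],None,fx=s,fy=s,interpolation=cv2.INTER_CUBIC)
        c=cv2.convertScaleAbs(c,alpha=1.5 if n=="top" else 1.15)
        for i in range(x0-x0%10+10,x1,10): cv2.putText(c,str(i),((i-x0)*s,10),0,.35,(0,255,255)); cv2.line(c,((i-x0)*s,12),((i-x0)*s,18),(0,255,255))
        for i in range(y0-y0%10+10,y1,10): cv2.putText(c,str(i),(0,(i-y0)*s),0,.35,(0,255,255)); 
        cv2.imwrite(f"pics/{n}_{k}.png",c)
    g=cv2.cvtColor(im,cv2.COLOR_BGR2GRAY); m=np.zeros_like(g); x0,y0,x1,y1=C[n]
    m[y0:y1,x0:x1]=(g[y0:y1,x0:x1]>75)*255
    cs,_=cv2.findContours(m,0,2)
    for c in cs:
        if 60<cv2.contourArea(c)<1500:
            print(n,cv2.contourArea(c),[np.round(v,1) for v in cv2.minAreaRect(c)],cv2.boxPoints(cv2.minAreaRect(c)).round(1).tolist())
a=cv2.imread("pics/top_r.png");b=cv2.imread("pics/side_r.png")
print(a.shape,b.shape)
E
```

```text
side 301.0 [array([191., 213.]), array([42.4, 13.4]), np.float64(46.2)] [[171.5, 202.39999389648438], [181.1999969482422, 193.10000610351562], [210.5, 223.6999969482422], [200.89999389648438, 232.89999389648438]]
side 1008.0 [array([231.9, 205. ]), array([30.6, 61.3]), np.float64(27.6)] [[204.10000610351562, 225.10000610351562], [232.5, 170.6999969482422], [259.6000061035156, 184.89999389648438], [231.1999969482422, 239.1999969482422]]
(490, 700, 3) (455, 525, 3)
```

View pics/top_c.png

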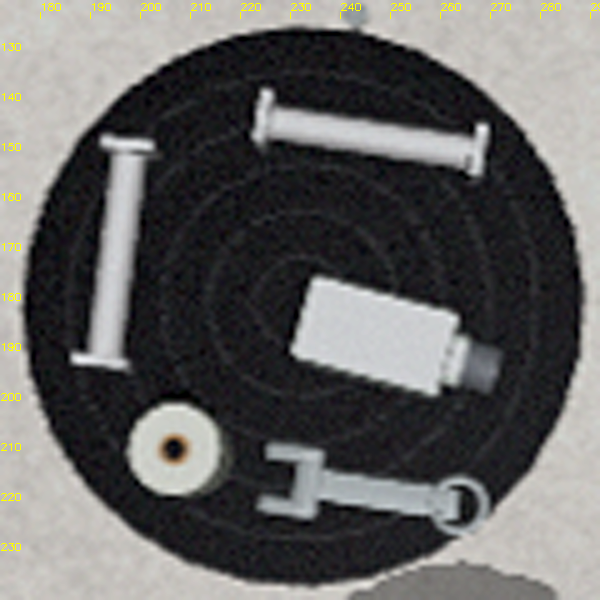

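View pics/side_c.png

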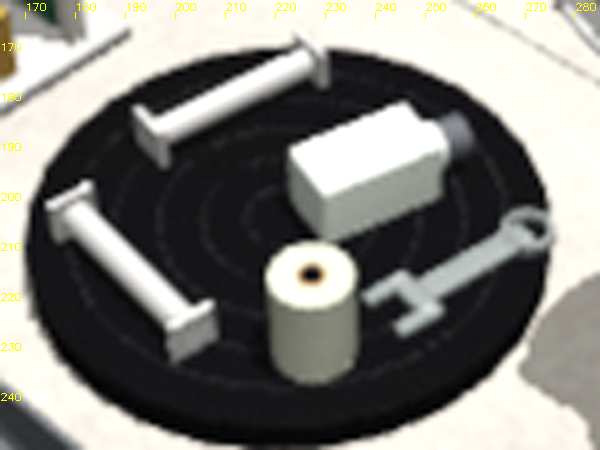

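View pics/top_r.png

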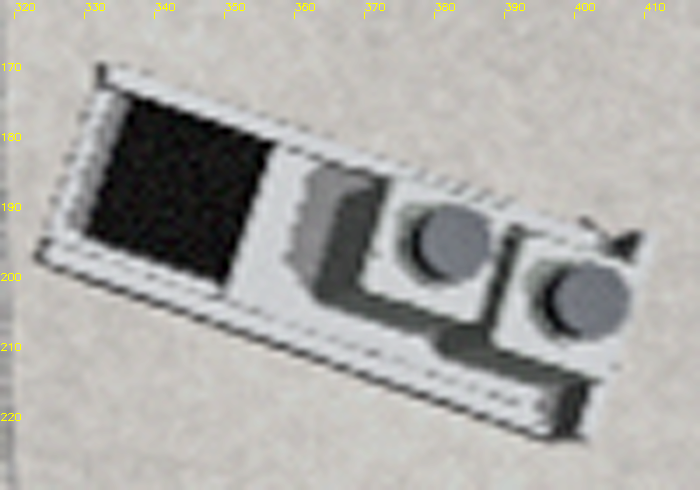

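View pics/side_r.png

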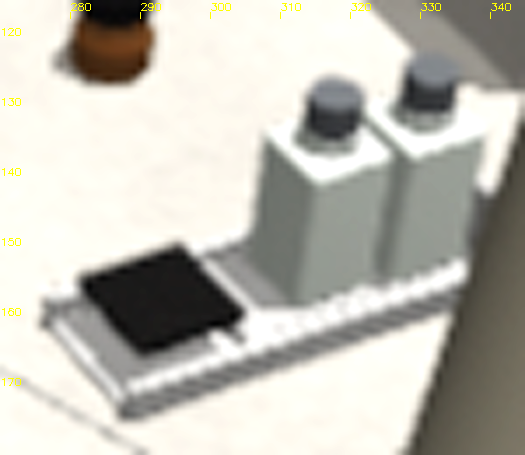

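```bash
cat > tri.py <<'E'
import cv2,numpy as np
F={n:np.load(f"{n}0.npz") for n in("top","side")}
P={n:F[n]["mtx"]@F[n]["view"][:3] for n in F}
def px(p,o,s): return (np.asarray(p,float)+.5)/s-.5+o
def tri(a,b):
    X=cv2.triangulatePoints(P["top"],P["side"],np.array(a).T,np.array(b).T); X=(X[:3]/X[3]).T
    err=[np.linalg.norm((lambda q:q[:,:2]/q[:,2:])(np.c_[X,np.ones(len(X))]@P[n].T)-u,axis=1).max() for n,u in(("top",a),("side",b))]
    return X,max(err)
E
python3 - <<'E'
from tri import *
c=lambda a,b:(px(a,(172,120),5),px(b,(165,160),5))
r=lambda a,b:(px(a,(318,160),7),px(b,(270,115),7))
w=lambda a,b:(px(a,(0,0),1.5625),px(b,(0,0),1.5625))
J={"bottle farfoot,nearfoot,farsh,nearsh":c([(316,276),(292,354),(459,314),(440,396)],[(289,151),(325,190),(405,103),(440,143)]),
"roll":c([(175,448)],[(311,273)]),
"p1 far,near":c([(128,144),(100,360)],[(71,194),(190,306)]),
"p2 L,R":c([(264,117),(481,150)],[(152,126),(311,50)]),
"wrench ring, jaw":c([(460,505),(300,482)],[(526,230),(425,298)]),
"pad":r([(131,95),(275,143),(226,287),(85,238)],[(80,275),(180,243),(243,314),(145,354)]),
"n":r([(456,246),(592,299)],[(336,92),(432,70)]),
"rollbin":w([(151,224),(250,222),(250,321),(150,322)],[(143,402),(222,344),(288,403),(208,468)]),
"pilbin":w([(148,345),(247,337),(254,435),(153,443)],[(222,477),(299,405),(379,466),(304,552)]),
"binroll":w([(190,296)],[(228,400)]),"binpil":w([(236,353),(238,423)],[(302,430),(360,472)])}
for k,v in J.items():
    X,e=tri(*v); print(k,"err",round(e,2),"mean",X.mean(0).round(4)); print(X.round(4).tolist())
    if len(X)==2: d=X[1]-X[0]; print("  len",np.linalg.norm(d).round(4),"yaw",np.arctan2(d[1],d[0]).round(3))
E
```

```text
bottle farfoot,nearfoot,farsh,nearsh err 0.88 mean [ 0.5563 -0.0128  0.0615]
[[0.5871, 0.0177, 0.059], [0.5467, 0.03, 0.0649], [0.5659, -0.0553, 0.0598], [0.5255, -0.0435, 0.0623]]
roll err 0.2 mean [0.4995 0.088  0.0795]
[[0.4995, 0.088, 0.0795]]
p1 far,near err 0.38 mean [0.6039 0.1231 0.0493]
[[0.6605, 0.1159, 0.0466], [0.5472, 0.1303, 0.0519]]
  len 0.1143 yaw 3.015
p2 L,R err 0.24 mean [ 0.6646 -0.0119  0.0395]
[[0.674, 0.0447, 0.0409], [0.6551, -0.0685, 0.0381]]
  len 0.1148 yaw -1.736
wrench ring, jaw err 1.33 mean [ 0.475  -0.0132  0.0247]
[[0.47, -0.0536, 0.0237], [0.4799, 0.0273, 0.0258]]
  len 0.0815 yaw 1.448
pad err 0.46 mean [ 0.5538 -0.2647  0.0274]
[[0.5895, -0.2479, 0.0298], [0.5713, -0.3011, 0.0275], [0.5181, -0.2802, 0.0276], [0.5365, -0.2296, 0.0248]]
n err 0.25 mean [ 0.5149 -0.3642  0.1137]
[[0.5245, -0.3408, 0.1151], [0.5052, -0.3877, 0.1124]]
  len 0.0507 yaw -1.963
rollbin err 1.61 mean [0.6006 0.305  0.0193]
[[0.6827, 0.3871, 0.0254], [0.6878, 0.2223, 0.0219], [0.5174, 0.2234, 0.0104], [0.5143, 0.3873, 0.0197]]
pilbin err 0.93 mean [0.4014 0.2995 0.0284]
[[0.4764, 0.385, 0.0351], [0.4892, 0.223, 0.0311], [0.3264, 0.2127, 0.022], [0.3138, 0.3772, 0.0253]]
binroll err 0.2 mean [0.5549 0.306  0.0668]
[[0.5549, 0.306, 0.0668]]
binpil err 0.38 mean [0.403  0.2419 0.0158]
[[0.462, 0.245, 0.0136], [0.3441, 0.2388, 0.018]]
  len 0.1182 yaw -3.089
```

```bash
cat > h.py <<'E'
from bench import env,kinematics,monitor,eyes,job
import numpy as np
from scipy.spatial.transform import Rotation as Ro
HP=env.hold_point_z
def quat(c,d=(0,0,-1)):
    "tool y along c, tool z along d; the half turn with the smaller last-joint angle is taken by best()"
    c,d=np.array(c,float),np.array(d,float); c/=np.linalg.norm(c); d/=np.linalg.norm(d)
    return Ro.from_matrix(np.c_[np.cross(c,d),c,d]).as_quat()
def best(p,c,d=(0,0,-1)):
    o=[]
    for s in(1,-1):
        q=quat(s*np.array(c),d); j=kinematics.ik(p,q)
        if j is not None: o.append((np.abs(j-monitor.sense()["joints"]).max(),q,j))
    return min(o,key=lambda t:t[0])[1:]  if o else None
def st(m=""):
    s=monitor.sense(); print(m,"t",round(s["clock"],1),"pos",s["position"].round(4),"gap",round(s["finger_gap"],3),"gf",round(s["gripper_force"],1),"F",s["contact_force"].round(1))
def pick(p,c,z,zup,effort):
    q,_=best((*p,zup),c); env.reach((*p,zup),q); env.movel((*p,z),.15)
    env.close_gripper(effort); st("gripped"); env.movel((*p,zup),.2); st("lifted")
def place(p,c,z,zup,zslow=.02,guard=5):
    q,_=best((*p,zup),c); env.reach((*p,zup),q); env.movel((*p,z+zslow),.2)
    print("touch",env.movel((*p,z-.006),.03,guard=guard)); st("down")
    env.release(); env.movel((*p,zup),.25); st("up")
E
python3 - <<'E'
from h import *
a=-1.853; A=np.array([np.cos(a),np.sin(a),0]); r=-1.935; Rx=np.array([np.cos(r),np.sin(r),0]); dn=np.array([0,0,-1.])
foot=np.array([.5669,.0238,.044])
for t in(20,30,40,45,50,60):
    T=np.radians(t); d=np.cos(T)*dn-np.sin(T)*A; g=foot+.045*A; d2=np.cos(T)*Rx+np.sin(T)*dn; g2=np.array([.5538,-.2647,.027+.045])
    ca=np.cross(A,dn); cr=np.cross(Rx,dn)
    for s in(1,-1):
        print(t,s,*[ (lambda j: None if j is None else j.round(2))(kinematics.ik(p+HP*dd,quat(s*c,dd))) for p,dd,c in((g,d,ca),(g-.1*d,d,ca),(g2,d2,cr),(g2+[0,0,.1],d2,cr))])
q=None
y=3.015+np.pi/2
pick((.6035,.1231),(np.cos(y),np.sin(y),0),.028,.16,40)
E
```

```text
20 1 [-0.4   0.62  1.67  0.43  0.94 -0.39] [-0.46  0.47  1.62  0.38  1.14 -0.35] None [-0.27  0.8   1.36 -1.23  1.45  0.58]
20 -1 [-0.4   0.62  1.67  0.43  0.94  2.75] [-0.46  0.47  1.62  0.38  1.14  2.79] None [-0.27  0.8   1.36 -1.23  1.45 -2.56]
30 1 [-0.47  0.65  1.69  0.62  1.01 -0.57] [-0.56  0.51  1.64  0.54  1.21 -0.53] [-0.3   0.89  1.38 -1.12  1.29  0.65] [-0.3   0.74  1.36 -1.08  1.36  0.49]
30 -1 [-0.47  0.65  1.69  0.62  1.01  2.57] [-0.56  0.51  1.64  0.54  1.21  2.61] [-0.3   0.89  1.38 -1.12  1.29 -2.49] [-0.3   0.74  1.36 -1.08  1.36 -2.65]
40 1 [-0.53  0.69  1.69  0.77  1.11 -0.73] [-0.65  0.57  1.64  0.67  1.29 -0.68] [-0.34  0.83  1.4  -0.97  1.18  0.55] [-0.34  0.69  1.36 -0.92  1.29  0.39]
40 -1 [-0.53  0.69  1.69  0.77  1.11  2.41] [-0.65  0.57  1.64  0.67  1.29  2.46] [-0.34  0.83  1.4  -0.97  1.18 -2.6 ] [-0.34  0.69  1.36 -0.92  1.29 -2.75]
45 1 [-0.56  0.72  1.69  0.83  1.16 -0.79] [-0.68  0.61  1.64  0.73  1.34 -0.74] [-0.36  0.8   1.41 -0.89  1.14  0.48] [-0.36  0.66  1.35 -0.84  1.26  0.33]
45 -1 [-0.56  0.72  1.69  0.83  1.16  2.35] [-0.68  0.61  1.64  0.73  1.34  2.4 ] [-0.36  0.8   1.41 -0.89  1.14 -2.66] [-0.36  0.66  1.35 -0.84  1.26 -2.81]
50 1 [-0.58  0.75  1.69  0.89  1.22 -0.85] [-0.72  0.65  1.64  0.78  1.39 -0.8 ] [-0.39  0.78  1.41 -0.81  1.1   0.41] [-0.39  0.64  1.35 -0.75  1.24  0.27]
50 -1 [-0.58  0.75  1.69  0.89  1.22  2.29] [-0.72  0.65  1.64  0.78  1.39  2.34] [-0.39  0.78  1.41 -0.81  1.1  -2.73] [-0.39  0.64  1.35 -0.75  1.24 -2.88]
60 1 [-0.63  0.82  1.67  0.99  1.35 -0.95] [-0.77  0.75  1.62  0.87  1.5  -0.9 ] [-0.44  0.73  1.42 -0.62  1.04  0.25] [-0.44  0.61  1.35 -0.56  1.2   0.13]
60 -1 [-0.63  0.82  1.67  0.99  1.35  2.2 ] [-0.77  0.75  1.62  0.87  1.5   2.24] None None
gripped t 4.5 pos [0.6037 0.1232 0.0283] gap 0.189 gf 39.1 F [-0.4  1.   2.9]
lifted t 5.3 pos [0.6028 0.1231 0.1584] gap 0.19 gf 39.0 F [-0.2  0.2 -1.6]
```

```bash
python3 - <<'E'
from h import *
y=.055+np.pi/2
place((.4007,.3115),(np.cos(y),np.sin(y),0),.011,.16)
y=-1.736+np.pi/2
pick((.6625,-.0119),(np.cos(y),np.sin(y),0),.028,.16,40)
f=eyes.grab_frame("top")["frame"]; np.save("t1.npy",f)
import cv2; cv2.imwrite("pics/t1.png",cv2.resize(f[130:295,85:300,::-1],None,fx=3.5,fy=3.5,interpolation=2))
E
```

```text
touch True
down t 7.8 pos [0.4006 0.3115 0.0113] gap 0.191 gf 39.6 F [-1.6 -0.5  5.9]
up t 9.2 pos [0.4001 0.3112 0.1588] gap 1.0 gf 0.0 F [ 0.4  0.4 -0.5]
gripped t 12.4 pos [ 0.6627 -0.0119  0.0283] gap 0.196 gf 39.2 F [-1.1  0.1  2.3]
lifted t 13.2 pos [ 0.6618 -0.0118  0.1583] gap 0.193 gf 39.1 F [ 0.7 -0.1 -1.6]
```

View pics/t1.png

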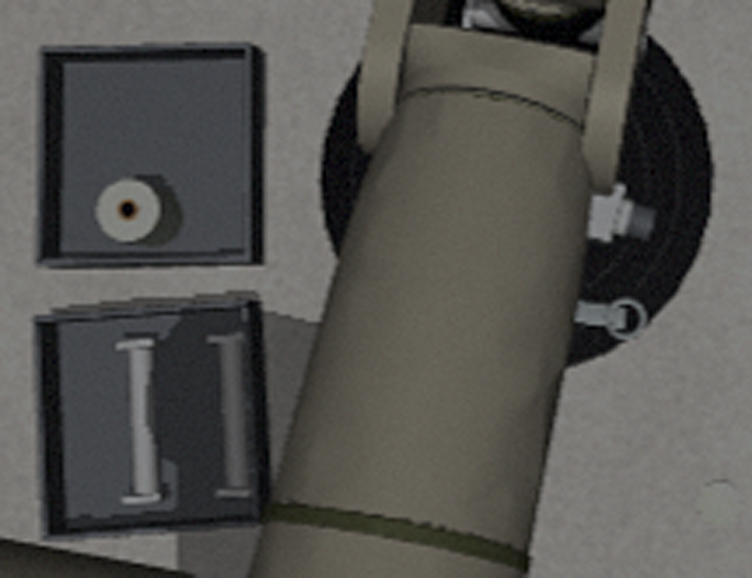

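```bash
python3 - <<'E'
from h import *
place((.4014,.2995),(np.cos(.055),np.sin(.055),0),.034,.16,guard=4)
pick((.4995,.088),(0,1,0),.041,.17,40)
place((.6206,.3055),(0,1,0),.024,.17)
env.reach((.5,-.02,.33),quat((0,1,0)))
for n in("top","side"):
    f=eyes.grab_frame(n)["frame"]; np.save(n+"2.npy",f)
import cv2
a=cv2.resize(np.load("top2.npy")[130:295,85:300,::-1],(400,307),interpolation=2); b=cv2.resize(np.load("side2.npy")[150:384,60:320,::-1],(400,360),interpolation=2)
c=np.zeros((360,800,3),np.uint8); c[:307,:400]=a; c[:,400:]=b; cv2.imwrite("pics/t2.png",c)
E
```

```text
touch True
down t 16.2 pos [0.4013 0.2998 0.0321] gap 0.189 gf 39.6 F [-1.1  2.9  4.9]
up t 17.5 pos [0.4008 0.2992 0.1588] gap 0.998 gf 0.0 F [-0.8  0.3 -1.6]
gripped t 20.1 pos [0.4998 0.088  0.0416] gap 0.529 gf 40.7 F [-2.2  0.8  6.4]
lifted t 20.8 pos [0.4989 0.088  0.1688] gap 0.529 gf 40.9 F [ 0.2 -0.2 -0.4]
touch True
down t 23.2 pos [0.6205 0.3055 0.0247] gap 0.53 gf 41.1 F [-0.8 -0.4  3.7]
up t 24.5 pos [0.62   0.3053 0.1681] gap 1.001 gf 0.0 F [ 0.5  0.8 -1.5]
```

View pics/t2.png

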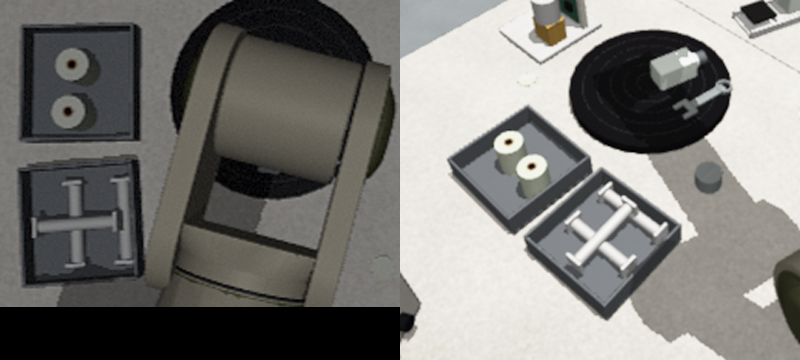

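```bash
cat > b.py <<'E'
from h import *
T=np.radians(35); up=np.array([0,0,1.])
ax=lambda y:np.array([np.cos(y),np.sin(y),0])
A,Rx=ax(-1.853),ax(-1.935)
d1=-np.cos(T)*up-np.sin(T)*A; d2=np.cos(T)*Rx-np.sin(T)*up
q1=quat(np.cross(A,-up),d1); q2=quat(np.cross(Rx,-up),d2)
g1=np.array([.5667,.0238,.052])+.045*A+HP*d1
g2=lambda zfoot,c=np.array([.5538,-.2647]):np.array([*c,zfoot+.045])-.008*Rx+HP*d2
E
python3 - <<'E'
from b import *
import cv2
env.reach(g1-.1*d1,q1); env.movel(g1,.12); st("at")
env.close_gripper(60); st("grip"); env.movel(g1+[0,0,.13],.15); st("lift")
env.reach(g2(.11),q2); env.hold(.3); st("pre")
c=np.zeros((455,800,3),np.uint8)
for n,(x0,y0,x1,y1),o in(("top",(310,130,420,235),0),("side",(230,80,340,195),400)):
    f=eyes.grab_frame(n)["frame"]; cv2.imwrite(f"{n}3.png",f[:,:,::-1]); k=cv2.resize(f[y0:y1,x0:x1,::-1],None,fx=3.6,fy=3.6,interpolation=2); c[:k.shape[0],o:o+k.shape[1]]=k
cv2.imwrite("pics/t3.png",c)
E
```

```text
at t 29.8 pos [ 0.5575 -0.0096  0.0372] gap 0.999 gf 0.0 F [-0.3  0.2 -0.2]
grip t 30.3 pos [ 0.5574 -0.0096  0.0371] gap 0.508 gf 62.0 F [-1.5 -3.4  4.6]
lift t 31.3 pos [ 0.5567 -0.0089  0.1657] gap 0.506 gf 61.4 F [-0.7  0.7 -2.7]
pre t 33.0 pos [ 0.5511 -0.2716  0.1443] gap 0.507 gf 61.2 F [ 0.6  0.7 -1.2]
```

View pics/t3.png

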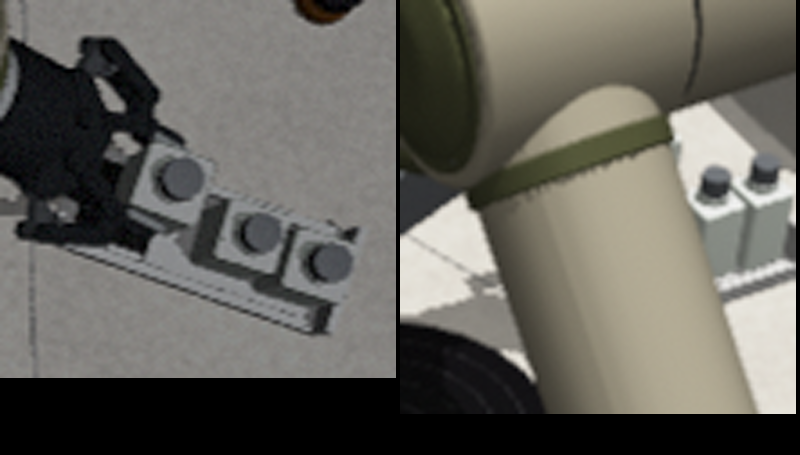

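```bash
python3 - <<'E'
from tri import *
def ray(crop,z,s=3.6,o=(310,130)):
    u=np.append(px(crop,o,s),1); V=F["top"]["view"]; R=V[:3,:3]; c=-R.T@V[:3,3]; d=R.T@np.linalg.inv(F["top"]["mtx"])@u; return (c+d*(z-c[2])/d[2]).round(4)
print("cap",ray((182,179),.214),"body top",ray((175,181),.188))
print("n1,n2",ray((262,232),.112),ray((332,262),.112))
E
```

```text
cap [ 0.5508 -0.2645  0.214 ] body top [ 0.5526 -0.2665  0.188 ]
n1,n2 [ 0.5258 -0.3414  0.112 ] [ 0.5048 -0.3872  0.112 ]
```

```bash
python3 - <<'E'
from b import *
env.movel(g2(.058),.08); env.hold(.3); st("start")
t=env.movel(g2(.008),.02,guard=4); st("stop"); 
s=monitor.sense(); print(t,"foot z",s["position"][2]-g2(0)[2])
E
```

```text
start t 34.2 pos [ 0.5513 -0.2716  0.0926] gap 0.507 gf 61.2 F [-0.7  0.7 -1.5]
stop t 35.5 pos [ 0.5512 -0.2715  0.0687] gap 0.508 gf 61.9 F [0.6 1.2 4.6]
True foot z 0.03438646864156575
```

```bash
python3 - <<'E'
from b import *
import cv2
env.hold(.4); st("hold")
f=eyes.grab_frame("top")["frame"]
p=monitor.sense()["position"]; env.movel(p-[0,0,.0012],.01); env.hold(.3); st("1.2mm lower"); print(monitor.sense()["ft_torque"].round(2))
cv2.imwrite("pics/t4.png",cv2.resize(f[130:235,310:420,::-1],None,fx=5,fy=5,interpolation=2))
E
```

```text
hold t 35.9 pos [ 0.5512 -0.2715  0.0684] gap 0.509 gf 61.8 F [ 2.8 -1.2  4.5]
1.2mm lower t 36.5 pos [ 0.5513 -0.2716  0.0676] gap 0.505 gf 62.0 F [0.5 1.3 6.5]
[-0.35  0.01  0.12]
```

View pics/t4.png

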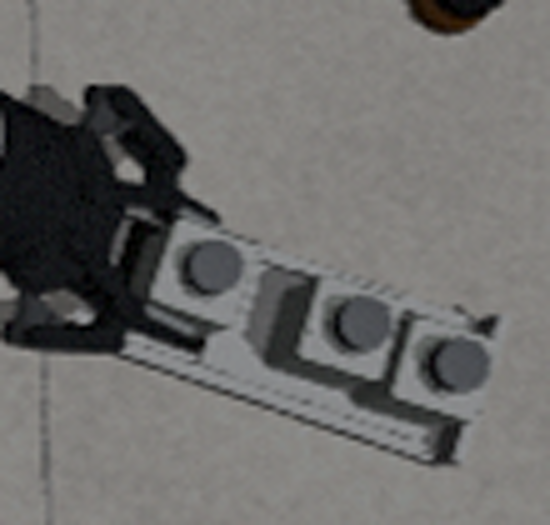

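```bash
python3 - <<'E'
from b import *
import cv2
p=monitor.sense()["position"]; env.movel(p+[0,0,.0012],.02); env.hold(.2); st()
env.release(); env.hold(.2); env.movel(monitor.sense()["position"]-.12*d2,.12); st("back")
env.reach((.45,.05,.33),quat((0,1,0))); env.hold(.5); st()
c=np.zeros((455,800,3),np.uint8)
for n,(x0,y0,x1,y1),o in(("top",(310,130,420,235),0),("side",(250,90,360,200),400)):
    f=eyes.grab_frame(n)["frame"]; k=cv2.resize(f[y0:y1,x0:x1,::-1],None,fx=3.6,fy=3.6,interpolation=2); c[:k.shape[0],o:o+k.shape[1]]=k
cv2.imwrite("pics/t5.png",c)
E
```

```text
t 37.0 pos [ 0.5512 -0.2716  0.0687] gap 0.508 gf 61.8 F [ 1.8 -0.1  3.6]
back t 38.8 pos [ 0.5859 -0.1801  0.1371] gap 0.998 gf 0.0 F [ 0.  -0.   0.4]
 t 41.2 pos [0.45 0.05 0.33] gap 0.997 gf 0.0 F [ 0.2 -0.4  0.5]
```

View pics/t5.png

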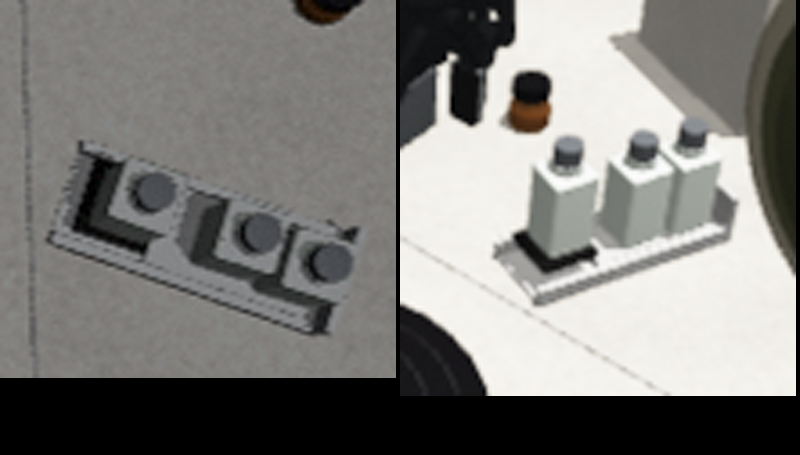

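```bash
python3 - <<'E'
from tri import *
def ray(u,z,n="top"):
    u=np.append(u,1); V=F[n]["view"]; R=V[:3,:3]; c=-R.T@V[:3,3]; d=R.T@np.linalg.inv(F[n]["mtx"])@u; return (c+d*(z-c[2])/d[2])
pad=np.mean([ray(px(p,(318,160),7),.032) for p in[(131,95),(275,143),(226,287),(85,238)]],0)
cap=px((155,192),(310,130),3.6); caps=px((569,143),(250+0-400/3.6,90),3.6)
X,e=tri([cap],[caps]); print("cap",ray(cap,.136),X,e,"pad",pad)
pads=np.mean([ray(px(p,(270,115),7),.032,"side") for p in[(80,275),(180,243),(243,314),(145,354)]],0); print("pad side",pads)
# bottle front-bottom corner and top corner in side view
for p,z in(((557,257),.032),((572,191),.110),((533,167),.110),((597,182),.110)): print(ray(px(p,(250-400/3.6,90),3.6),z,"side").round(4))
E
```

```text
cap [ 0.55160612 -0.26557695  0.136     ] [[ 0.55193332 -0.26577247  0.13459834]] 0.09140940912480608 pad [ 0.5532127  -0.26390358  0.032     ]
pad side [ 0.55091032 -0.25988306  0.032     ]
[ 0.5369 -0.2447  0.032 ]
[ 0.5282 -0.2424  0.11  ]
[ 0.5726 -0.2461  0.11  ]
[ 0.5204 -0.2666  0.11  ]
```

```bash
python3 -c "
from bench import job; print(job.hand_in())"
```

```text
the job is handed in; nothing more can be done
None
```

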